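Switch the seed-ball feeder to its other chute

ROBOT

A 6-joint arm with a two-finger parallel gripper is mounted at the origin on the work surface. World frame = base frame: x ahead of the robot, y to its left, z up, the work surface at z = 0. Lengths are in m, angles in rad, forces in N, time in s.
With the tool pointing down it reaches from about 0.375 to 0.9 m from the base axis. Payload 3.1 kg.
Tool frame: the origin (TCP) lies midway between the tips of the shut fingers; the grasp point (between the pads) lies 19 mm behind it; z points along the fingers, y is the line along which they close (so a half turn about z gives the same grasp; the last joint's range is limited). The gripper opens to 87 mm and grips with 3 to 60 N. Pads are 19 mm wide; open, the fingers measure 117 mm over their backs; the gripper's body (75 mm by 190 mm) begins 51 mm behind the grasp point.
Start: joints at [1.028, 0.527, 1.433, -0, 1.181, -0.178], TCP at [0.222, 0.584, 0.223] pointing down, gripper open.
Joint ranges: [-3.08, 3.08], [-0.75, 2.2], [0.22, 2.44], [-1.43, 4.57], [0, 2.65], [-2.85, 2.85]. Speed limits (rad/s): [2.79, 2.79, 3.14, 3.14, 3.14, 3.14].

INTERFACE

Orientations are given as a 3x3 rotation matrix whose columns are the frame's x, y, z axes.
In Python, from cell import ctrl gives the robot as it stands.
- The arm moves only by the tool arm_command, never from a script. Its argument "series" is a list of rows, each an object with "travel": the shift along the tool's x, y, z in cm, a list of three; "spin": the turn about the tool's z in rad; "jaw": the opening, from 0 (shut) to 1 (fully open). A call has exactly 10 rows; each row shifts and turns the commanded pose from where the row before left it, along the tool's axes as they then stand; what a row does not reach is not made up. A row lasts 1/8 s, in which the tool goes at most 62.5 mm and 10.7 degrees, less where a joint would pass 70% of its speed; a pose out of reach is approached as far as the arm can. A call with a gripper value outside its range is refused whole. The fingers move at their own pace and stop on an object; the grip force is fixed at half the most. Time passes only in rows, so rows that do not move let the fingers close, or fill a call up. It gives the time, the measured TCP pose, the force, the opening and the grip force at its end, in the units of the state.
- ctrl.sense(): the state, without advancing time (a new reading comes with each control period).
- ctrl.camera(name): name is "scene" or "side" or "wrist"; returns the picture (480x640x3 uint8, blue, green, red); there is no depth.
- ctrl.camera_model(name): a dict with "intrinsics" (3x3 intrinsics, pixels), "R" (3x3) and "t" (3): a world point X has camera coordinates R X + t; the wrist camera has in their place "T_tool_cam" (4x4, takes a point from camera to tool coordinates, whose origin is the TCP and whose axes are the flange's). Camera axes: x right, y down, z forward; pixel columns grow to the right and rows downward; lengths in m; the calibration is good to about 2 mm. The wrist camera is an equidistant fisheye: a pixel r from the principal point sees the ray r / f radians off the axis. A picture is of the moment at which its call begins: read the wrist's pose just before it. camera_model takes no time and is no camera call.
- ctrl.finish_job(): hands the job in; it is judged then, once.
Trained networks look in the newest picture that a camera, given by its name, has taken for a name from the list of things; names that differ only in an ending like _2 or _b are one class to them, and where a whole thing is asked for, a point or a joint stands for the part that bears it (a point fixed in the world has none). Each returns a list of dicts, best first, with "p" (0 to 1); they miss things now and then, are a little off and sometimes report something else, mostly with a low value. They report only what shows in the picture. A call takes as long as a camera call.
- ctrl.spot_in(camera, target): "centre" ([x, y, z] in m, in world coordinates, good to about 4 mm: the middle of the surface that is visible of it).
- ctrl.trace(camera, target): "region" (480x640 bool, what is visible of it).
- ctrl.landmark_of(camera, target): "centre" ([x, y, z] in m, in world coordinates, good to about 4 mm: a listed point, or the origin of a listed thing).
The state is a dict: "time_s": time; "joint_positions": joint angles; "joint_velocities": joint speeds; "tau": joint torques, N m; "tool_pos": TCP position; "eef_rot": TCP orientation; "contact_force": force on the tool from outside, world axes, zero at the start; "moment": the same for the moment, N m; "finger_gap": finger opening in m; "gripper_force": force on a finger pad.
Only numpy, scipy, OpenCV 4.12 (cv2) and the standard library are available. Lean on these libraries where they do the work, as an engineer would, in place of code of your own. Each camera call takes 0.05 s, during which the arm holds its last target. There are 200 camera calls.

TASK

Rock the feeder's seesaw gate over its pivot so that it stays tipped to the opposite side from where it leans now. Then push both clay seed balls off the feed shelf onto the gate with your fingertips, so that they roll down the newly opened chute into the catch tray on that side. Touch and push only: do not lift or carry the balls, and leave the pots and other things where they are.

Things in the scene. Friction and masses are not known exactly. Their poses are not given: they have to be found in the camera images.
- feeder: Two-way ball feeder fixed to the bench, T-shaped plywood base 330 mm wide. Origin on the bench under the gate's middle; +x points away from its feed shelf, +y is its left. Sheet-metal cheeks at x = -39.5 and 39.5 mm flank the gate, tops 130 mm above the bench; the +x one rises to 152 mm for y within 35 mm, as a ball stop. A white chute slopes from each gate end to a tray. Place and yaw (within 0.3 rad) vary.
- shelf_edge (a point): Middle of the feed shelf's open end at the gate, on its floor, 125 mm above the bench. The shelf is a level white channel reaching 100 mm from here in the feeder's -x, 40 mm wide between lips 8 mm high, open at both ends. Balls pushed past this point in +x drop about 16 mm onto the middle of the gate and roll to its low side.
- gate (a joint): Seesaw gate angle, rad. +0.35: fully tipped to the feeder's left (+y end low, left chute open); -0.35: fully tipped right. Starts fully tipped, either way. A weight above the pivot makes it fall to whichever side it is past level: about 1 N down on the raised end moves it; past level (pressed point some 10 mm below its level height) it drops over by itself and stays. Its stops are rigid.
- gate_pivot (a point): Middle of the gate, on its pivot axis (along the feeder's x), 105 mm above the bench. The gate is a flat steel plate 70 mm (feeder x) by 170 mm (feeder y), its underside on the axis, 4 mm thick.
- gate_end_left (a point): Point on the plate's top face 70 mm from the pivot towards the feeder's left, 15 mm in from the plate's end; a place to press down when this end is high (then about 133 mm above the bench; at level 109 mm; when low about 85 mm).
- gate_end_right (a point): The same point on the feeder's right (-y) end of the gate.
- weight (a point): Centre of the gate's 40 mm steel ball weight, on a 9 mm upright rod 88 mm from the gate's middle towards the feeder's +x; 68 mm above the pivot, leaning to the low side, moving with the gate.
- tray_left: Grey open catch tray at the end of the left chute, fixed, 100 mm (x) x 120 mm (y); walls 62 mm high at the sides, 85 mm at the outer end, 30 mm at the chute. Origin at the centre of its underside, on the bench; axes as the feeder's.
- tray_right: Grey catch tray at the end of the right chute; mirror image of the left one.
- ball_a_center (a point): Centre of a loose 34 mm clay seed ball, about 33 g, that rolls freely; waits on the feed shelf (centre 142 mm above the bench), the one nearer the gate.
- ball_b_center (a point): Centre of the second, identical ball, waiting behind the first on the feed shelf with a gap of 2 mm or more between the two; about 14 mm or more of free shelf behind it.
- pot_1: loose black net pot with coir, seedling up to about 85 mm, 58 mm across the rim, 58 mm high (soil top), stands upright; origin at the centre of its underside. Bystander. Stands left of the feed shelf.
- pot_2: loose black net pot with coir, seedling up to about 85 mm, 58 mm across the rim, 58 mm high (soil top), stands upright; origin at the centre of its underside. Bystander. Stands right of the feed shelf.
- pot_3: loose black net pot with coir, seedling up to about 85 mm, 58 mm across the rim, 58 mm high (soil top), stands upright; origin at the centre of its underside. Bystander. Stands beyond the feeder, to the left.
- pot_4: loose black net pot with coir, 58 mm across the rim, 58 mm high (soil top), stands upright; origin at the centre of its underside. Bystander. Stands beyond the feeder, to the right.
- spray: Loose white closed bottle, 66 mm diameter, 170 mm high, on the bench at the right. Origin under its centre. Bystander.
- trowel: Loose flat hand tool lying on the bench at the left; origin near its middle, on the bench. Bystander.
- scoop_cup: Loose clear cup, 70 mm rim, 70 mm high, at the right. Origin under its centre. Bystander.

How it is judged:
On the way, in this order (a step that is already met when the one before it is completed fails the run):
1. the gate is tipped fully to the other side while both balls still wait on the shelf (distance of gate_end_left from where it was at the start of the episode above 0.0244 m and (value of joint gate above 0.28 rad or value of joint gate below -0.28 rad) and x of each of ball_a_center, ball_b_center in the frame of feeder below -0.037 m and z of each of ball_a_center, ball_b_center in the frame of feeder above 0.13 m), for 0.2 s.
2. both balls have run down the newly opened chute into the tray on that side (distance of gate_end_left from where it was at the start of the episode above 0.0244 m and ((value of joint gate above 0.28 rad and x of ball_a_center in the frame of tray_left between -0.05 and 0.05 m and y of ball_a_center in the frame of tray_left between -0.06 and 0.06 m and z of each of ball_a_center, ball_b_center in the frame of tray_left below 0.05 m and x of ball_b_center in the frame of tray_left between -0.05 and 0.05 m and y of ball_b_center in the frame of tray_left between -0.06 and 0.06 m) or (value of joint gate below -0.28 rad and x of ball_a_center in the frame of tray_right between -0.05 and 0.05 m and y of ball_a_center in the frame of tray_right between -0.06 and 0.06 m and z of each of ball_a_center, ball_b_center in the frame of tray_right below 0.05 m and x of ball_b_center in the frame of tray_right between -0.05 and 0.05 m and y of ball_b_center in the frame of tray_right between -0.06 and 0.06 m))), for 0.2 s.
At the end, for the whole second after the job is handed in: The gate stays tipped (at least 0.28 rad from level) to the side opposite to its start, and both balls lie at rest (under 0.05 m/s) inside the catch tray on that side (all of step 2 and linear speed of each of ball_a, ball_b below 0.05 m/s); the robot touches nothing.
It fails at once if a ball is lifted (more than 15 mm above its place on the shelf) (z of any of ball_a_center, ball_b_center in the frame of feeder above 0.157 m).
It fails at once if a ball is carried by the fingers out to a chute (touched while more than 100 mm to the side of the gate's middle and above the trays) ((contact force between the fingers and ball_a above 0.05 N and (y of ball_a_center in the frame of feeder above 0.1 m or y of ball_a_center in the frame of feeder below -0.1 m) and z of ball_a_center in the frame of feeder above 0.05 m) or (contact force between the fingers and ball_b above 0.05 N and (y of ball_b_center in the frame of feeder above 0.1 m or y of ball_b_center in the frame of feeder below -0.1 m) and z of ball_b_center in the frame of feeder above 0.05 m)).
It fails at once if a bystander is moved more than 30 mm (distance of any of pot_1, pot_2, pot_3, pot_4, spray, trowel, scoop_cup from where it was at the start of the episode above 0.03 m).
It also fails if it takes over 48 s, if anything falls off the work surface, if the arm or the gripper's body presses on something with over 40 N, if the wrist force passes 120 N, or if a joint passes its speed limit or range.

## Working session

There is one attempt and no reset: what is moved stays moved. The work goes in short steps, Python scripts to look and compute and a tool call to move; the robot and the scene stay as the last step left them, time stands still between calls to the robot, and variables do not carry over. Pictures are saved under pics/ and viewed, at most 10 in all, crops included, and the job is handed in when it is done.

Besides the shell and the picture viewer there is one more tool, called after "Call:" in YAML: its name, and indented under it one key for each argument. arm_command: Moves the arm, as the interface text tells. Its arguments: {"type":"object","properties":{"series":{"type":"array"}},"required":["series"]}

```bash
mkdir -p pics; python3 - <<'E'
from cell import ctrl
import cv2
s=ctrl.sense(); print(s['time_s'],s['tool_pos'],s['eef_rot'],s['finger_gap'])
for c in ("scene","side"):
    cv2.imwrite(f"pics/{c}0.png",ctrl.camera(c))
    for n in ("feeder","shelf_edge","gate_pivot","gate_end_left","gate_end_right","weight","ball_a_center","tray_left","tray_right","pot_1","spray"):
        try: print(c,n,[( [round(float(v),3) for v in d["centre"]],round(d["p"],2)) for d in ctrl.landmark_of(c,n)][:4])
        except Exception as e: print(c,n,e)
print(ctrl.sense()['time_s'])
E
```

```text
0.0 [0.22199616 0.58347872 0.22159115] [[-9.34556650e-01  3.55812801e-01 -1.05783337e-03]
 [ 3.55814215e-01  9.34554909e-01 -1.83493613e-03]
 [ 3.35709609e-04 -2.09124391e-03 -9.99997757e-01]] 0.08690532925144477
scene feeder [([0.587, -0.001, -0.007], 0.83)]
scene shelf_edge [([0.552, 0.002, 0.127], 0.57), ([0.582, 0.071, 0.083], 0.48)]
scene gate_pivot [([0.591, 0.002, 0.107], 0.69)]
scene gate_end_left [([0.585, 0.07, 0.082], 0.94)]
scene gate_end_right [([0.59, -0.059, 0.132], 0.58)]
scene weight [([0.674, 0.03, 0.168], 0.64)]
scene ball_a_center [([0.523, -0.004, 0.139], 0.72)]
scene tray_left [([0.569, 0.23, 0.004], 0.77), ([0.599, -0.481, 0.002], 0.62)]
scene tray_right [([0.598, -0.228, -0.003], 0.86), ([0.523, -0.003, 0.142], 0.62), ([0.588, 0.0, -0.007], 0.57)]
scene pot_1 [([0.705, 0.124, -0.001], 0.94), ([0.716, -0.075, 0.003], 0.91), ([0.467, 0.09, 0.005], 0.56)]
scene spray [([0.455, -0.511, -0.004], 0.97)]
side feeder [([0.587, -0.002, -0.0], 0.89)]
side shelf_edge [([0.556, -0.001, 0.123], 0.87)]
side gate_pivot [([0.586, 0.001, 0.106], 0.8)]
side gate_end_left [([0.587, 0.072, 0.084], 0.71)]
side gate_end_right [([0.596, -0.063, 0.135], 0.94)]
side weight [([0.673, 0.034, 0.167], 0.66)]
side ball_a_center [([0.528, -0.006, 0.145], 0.59)]
side tray_left [([0.568, 0.23, -0.002], 0.69), ([0.697, 0.129, 0.001], 0.61)]
side tray_right [([0.604, -0.229, 0.007], 0.72)]
side pot_1 [([0.7, 0.13, -0.001], 0.65), ([0.714, -0.075, -0.001], 0.65), ([0.47, 0.087, -0.004], 0.63), ([0.478, -0.134, -0.004], 0.58)]
side spray [([0.456, -0.512, 0.003], 0.69)]
1.2
```

View pics/scene0.png

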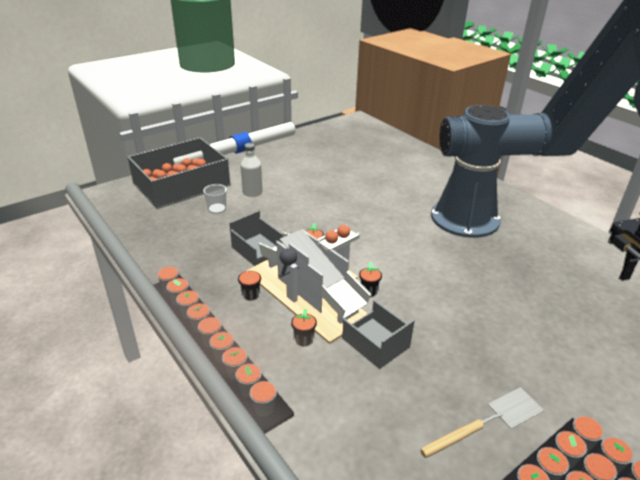

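View pics/side0.png

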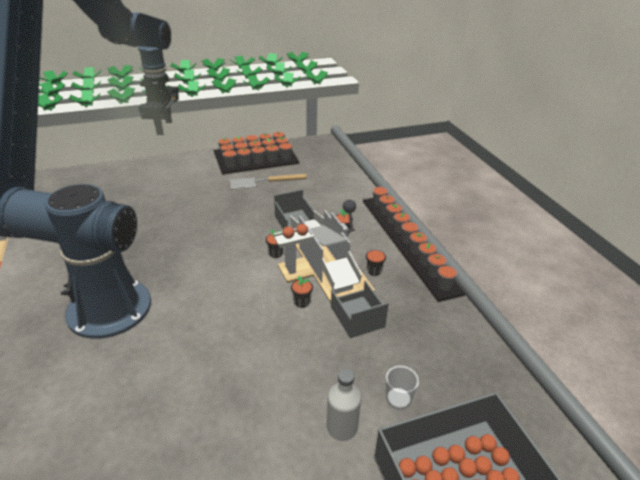

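Call:
arm_command:
  series:
    - {"travel": [0, 0, 0], "spin": -0.145, "jaw": 0}
    - {"travel": [0, 0, 0], "spin": -0.145, "jaw": 0}
    - {"travel": [0, 0, 0], "spin": -0.145, "jaw": 0}
    - {"travel": [-1.7, -3.6, 0], "spin": 0, "jaw": 0}
    - {"travel": [-2.2, -4.6, 0], "spin": 0, "jaw": 0}
    - {"travel": [-2.2, -4.6, 0], "spin": 0, "jaw": 0}
    - {"travel": [-2.2, -4.6, 0], "spin": 0, "jaw": 0}
    - {"travel": [-2.2, -4.6, 0], "spin": 0, "jaw": 0}
    - {"travel": [-2.2, -4.6, 0], "spin": 0, "jaw": 0}
    - {"travel": [-2.2, -4.6, 0], "spin": 0, "jaw": 0}

```text
time_s: 2.45
tool_pos: [0.3941, 0.2821, 0.2229]
eef_rot: [[-0.997, -0.071, 0.001], [-0.071, 0.997, 0.0], [-0.001, 0.0, -1.0]]
contact_force: [0.5, -0.2, 0.8]
finger_gap: 0.0016
gripper_force: 0.0
```

Call:
arm_command:
  series:
    - {"travel": [-2.1, -4.6, 0], "spin": 0, "jaw": 0}
    - {"travel": [-2.1, -4.6, 0], "spin": 0, "jaw": 0}
    - {"travel": [-2.1, -4.6, 0], "spin": 0, "jaw": 0}
    - {"travel": [-2.1, -4.6, 0], "spin": 0, "jaw": 0}
    - {"travel": [-2.1, -4.6, 0], "spin": 0, "jaw": 0}
    - {"travel": [-2.1, -4.6, 0], "spin": 0, "jaw": 0}
    - {"travel": [-2.1, -4.6, 0], "spin": 0, "jaw": 0}
    - {"travel": [-2.1, -4.2, 0], "spin": 0, "jaw": 0}
    - {"travel": [0, 0, 0], "spin": 0, "jaw": 0}
    - {"travel": [0, 0, 0], "spin": 0, "jaw": 0}

```text
time_s: 3.7
tool_pos: [0.5859, -0.0673, 0.2222]
eef_rot: [[-0.998, -0.071, -0.001], [-0.071, 0.998, 0.001], [0.001, 0.001, -1.0]]
contact_force: [-0.6, 0.2, -1.3]
finger_gap: 0.0003
gripper_force: 0.0
```

```bash
python3 - <<'E'
from cell import ctrl
import cv2
s=ctrl.sense(); print(s['tool_pos'],s['contact_force'])
cv2.imwrite("pics/w1.png",ctrl.camera("wrist"))
for n in ("feeder","shelf_edge","gate_pivot","gate_end_left","gate_end_right","weight","ball_a_center","tray_left","tray_right"):
    print(n,[( [round(float(v),3) for v in d["centre"]],round(d["p"],2)) for d in ctrl.landmark_of("wrist",n)][:4])
E
```

```text
[ 0.58594072 -0.06731658  0.22219884] [-0.57234393  0.23274042 -1.2706248 ]
feeder [([0.585, 0.008, 0.003], 0.97), ([0.6, -0.481, -0.001], 0.6), ([0.586, 0.002, 0.108], 0.55)]
shelf_edge [([0.55, 0.004, 0.124], 0.84), ([0.598, -0.479, 0.003], 0.24)]
gate_pivot [([0.585, 0.002, 0.108], 0.73)]
gate_end_left [([0.583, 0.069, 0.081], 0.6)]
gate_end_right [([0.591, -0.066, 0.133], 0.75)]
weight []
ball_a_center [([0.48, -0.135, -0.001], 0.72)]
tray_left [([0.572, 0.228, -0.004], 0.9)]
tray_right [([0.605, -0.227, 0.001], 0.7), ([0.581, 0.004, 0.105], 0.66)]
```

View pics/w1.png

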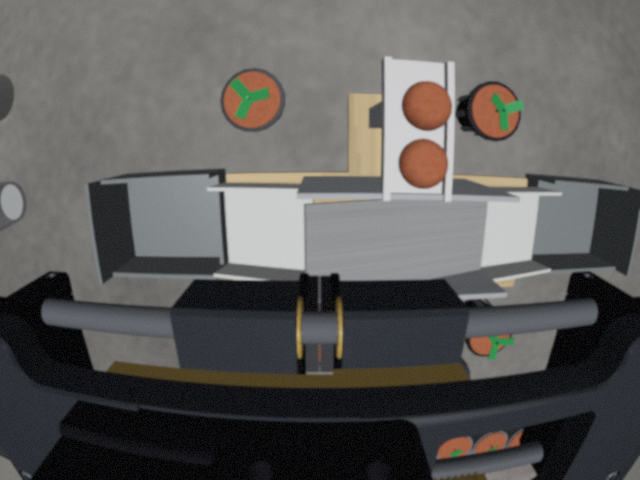

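Call:
arm_command:
  series:
    - {"travel": [-0.4, -0.6, 2.5], "spin": 0, "jaw": 0}
    - {"travel": [0, 0, 3], "spin": 0, "jaw": 0}
    - {"travel": [0, 0, 2], "spin": 0, "jaw": 0}
    - {"travel": [0, 0, 0.9], "spin": 0, "jaw": 0}
    - {"travel": [0, 0, 0.8], "spin": 0, "jaw": 0}
    - {"travel": [0, 0, 0.8], "spin": 0, "jaw": 0}
    - {"travel": [0, 0, 0.8], "spin": 0, "jaw": 0}
    - {"travel": [0, 0, 0.8], "spin": 0, "jaw": 0}
    - {"travel": [0, 0, 0.8], "spin": 0, "jaw": 0}
    - {"travel": [0, 0, 0.4], "spin": 0, "jaw": 0}

```text
time_s: 5.45
tool_pos: [0.5907, -0.0732, 0.0938]
eef_rot: [[-0.997, -0.071, -0.001], [-0.071, 0.997, 0.0], [0.001, 0.0, -1.0]]
contact_force: [0.3, 0.1, 0.1]
finger_gap: 0.0003
gripper_force: 0.0
```

```bash
python3 - <<'E'
from cell import ctrl
import cv2
cv2.imwrite("pics/w2.png",ctrl.camera("wrist"))
for c in("wrist","scene","side"):
  if c!="wrist": ctrl.camera(c)
  for n in ("gate_end_left","gate_end_right","weight","ball_a_center"):
    print(c,n,[( [round(float(v),3) for v in d["centre"]],round(d["p"],2)) for d in ctrl.landmark_of(c,n)][:2])
E
```

```text
wrist gate_end_left []
wrist gate_end_right [([0.591, -0.064, 0.086], 0.79), ([0.549, 0.003, 0.121], 0.51)]
wrist weight []
wrist ball_a_center [([0.523, -0.004, 0.138], 0.98), ([0.587, 0.007, 0.001], 0.57)]
scene gate_end_left [([0.584, 0.068, 0.129], 0.73), ([0.569, 0.232, 0.0], 0.35)]
scene gate_end_right [([0.589, -0.065, 0.085], 0.68)]
scene weight [([0.678, -0.012, 0.166], 0.94), ([0.551, 0.003, 0.126], 0.2)]
scene ball_a_center [([0.523, -0.006, 0.144], 0.43)]
side gate_end_left [([0.588, 0.068, 0.132], 0.63)]
side gate_end_right [([0.598, -0.065, 0.084], 0.87)]
side weight [([0.677, -0.013, 0.169], 0.71)]
side ball_a_center [([0.529, -0.005, 0.145], 0.6)]
```

View pics/w2.png

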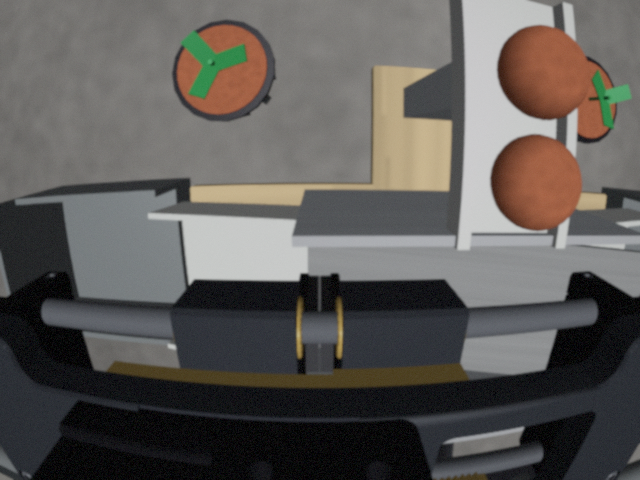

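Call:
arm_command:
  series:
    - {"travel": [0, 0, -2.5], "spin": 0, "jaw": 0}
    - {"travel": [0, 0, -4], "spin": 0, "jaw": 0}
    - {"travel": [0, 0, -4], "spin": 0, "jaw": 0}
    - {"travel": [0, 0, -2.5], "spin": 0, "jaw": 0}
    - {"travel": [3, 1.4, 0], "spin": 0, "jaw": 0}
    - {"travel": [3.5, 1.7, 0], "spin": 0, "jaw": 0}
    - {"travel": [3.5, 1.7, 0], "spin": 0, "jaw": 0}
    - {"travel": [3, 1.5, 0], "spin": 0, "jaw": 0}
    - {"travel": [2, 1.2, 0], "spin": 0, "jaw": 0}
    - {"travel": [0, 0, 0], "spin": 0, "jaw": 0}

```text
time_s: 7.45
tool_pos: [0.4345, -0.0085, 0.2247]
eef_rot: [[-0.997, -0.072, -0.001], [-0.072, 0.997, 0.0], [0.001, 0.0, -1.0]]
contact_force: [0.4, -0.5, 0.4]
finger_gap: 0.0002
gripper_force: 0.0
```

```bash
python3 - <<'E'
from cell import ctrl
import cv2, numpy as np
s=ctrl.sense(); p=s['tool_pos'];R=s['eef_rot'];print(p)
cv2.imwrite("pics/w3.png",ctrl.camera("wrist"))
F=np.array([[.9975,.0708],[-.0708,.9975]])
for c in("wrist","scene","side"):
  if c!="wrist": ctrl.camera(c)
  for f in (ctrl.landmark_of,ctrl.spot_in):
   for n in ("ball_a_center","ball_b_center","shelf_edge"):
    try: print(c,f.__name__,n,[(np.round(d["centre"],3),np.round(F@(np.array(d["centre"])[:2]-[.587,.0015]),3),round(d["p"],2)) for d in f(c,n)][:3])
    except Exception as e: print(e)
E
```

```text
[ 0.43454421 -0.00847021  0.22465698]
wrist call ball_a_center [(array([ 0.523, -0.002,  0.139]), array([-0.064,  0.001]), 0.46)]
wrist call ball_b_center []
wrist call shelf_edge []
wrist call ball_a_center []
wrist call ball_b_center []
wrist call shelf_edge [(array([0.576, 0.006, 0.012]), array([-0.011,  0.005]), 0.76), (array([ 0.577, -0.457,  0.012]), array([-0.042, -0.457]), 0.7)]
scene call ball_a_center [(array([ 0.522, -0.005,  0.141]), array([-0.065, -0.002]), 0.53)]
scene call ball_b_center [(array([0.486, 0.001, 0.145]), array([-0.101,  0.006]), 0.54), (array([0.467, 0.089, 0.004]), array([-0.114,  0.096]), 0.5)]
scene call shelf_edge [(array([0.551, 0.003, 0.128]), array([-0.036,  0.004]), 0.9), (array([0.573, 0.232, 0.   ]), array([0.002, 0.231]), 0.47)]
scene call ball_a_center [(array([0.612, 0.052, 0.053]), array([0.029, 0.048]), 0.44)]
scene call ball_b_center [(array([0.492, 0.008, 0.147]), array([-0.095,  0.014]), 0.57)]
scene call shelf_edge [(array([0.615, 0.051, 0.052]), array([0.031, 0.048]), 0.7)]
side call ball_a_center [(array([ 0.528, -0.002,  0.143]), array([-0.059,  0.001]), 0.71), (array([ 0.48 , -0.134, -0.002]), array([-0.117, -0.128]), 0.19)]
side call ball_b_center [(array([ 0.605, -0.229,  0.005]), array([ 0.001, -0.231]), 0.73), (array([ 0.483, -0.005,  0.143]), array([-0.104,  0.001]), 0.41)]
side call shelf_edge [(array([ 0.556, -0.002,  0.124]), array([-0.031, -0.001]), 0.63)]
side call ball_a_center [(array([ 0.524, -0.014,  0.153]), array([-0.064, -0.011]), 0.65), (array([ 0.603, -0.257,  0.035]), array([-0.002, -0.259]), 0.36)]
side call ball_b_center [(array([ 0.526, -0.015,  0.153]), array([-0.062, -0.012]), 0.65)]
side call shelf_edge [(array([ 0.587, -0.057,  0.058]), array([-0.004, -0.059]), 0.79), (array([ 0.598, -0.005,  0.112]), array([ 0.011, -0.008]), 0.34)]
```

View pics/w3.png

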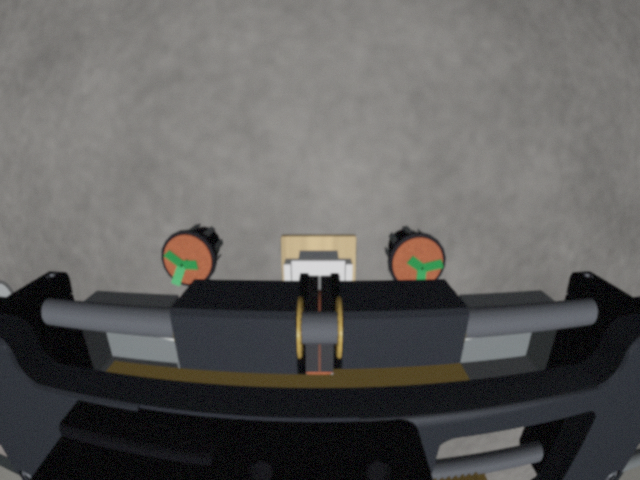

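Call:
arm_command:
  series:
    - {"travel": [0, 0, 3], "spin": 0, "jaw": 0}
    - {"travel": [0, 0, 3.5], "spin": 0, "jaw": 0}
    - {"travel": [0, 0, 2], "spin": 0, "jaw": 0}
    - {"travel": [0, 0, 0.3], "spin": 0, "jaw": 0}
    - {"travel": [-0.6, 0, 0], "spin": 0, "jaw": 0}
    - {"travel": [-0.6, 0, 0], "spin": 0, "jaw": 0}
    - {"travel": [-0.4, 0, 0], "spin": 0, "jaw": 0}
    - {"travel": [-0.4, 0, 0], "spin": 0, "jaw": 0}
    - {"travel": [-0.4, 0, 0], "spin": 0, "jaw": 0}
    - {"travel": [-0.4, 0, 0], "spin": 0, "jaw": 0}

```text
time_s: 9.75
tool_pos: [0.4642, -0.0072, 0.1366]
eef_rot: [[-0.997, -0.071, -0.0], [-0.071, 0.997, 0.0], [0.0, 0.0, -1.0]]
contact_force: [-0.5, 1.1, 0.4]
finger_gap: 0.0006
gripper_force: 0.0
```

Call:
arm_command:
  series:
    - {"travel": [-0.4, 0, 0], "spin": 0, "jaw": 0}
    - {"travel": [-0.4, 0, 0], "spin": 0, "jaw": 0}
    - {"travel": [-0.4, 0, 0], "spin": 0, "jaw": 0}
    - {"travel": [-0.4, 0, 0], "spin": 0, "jaw": 0}
    - {"travel": [-0.4, 0, 0], "spin": 0, "jaw": 0}
    - {"travel": [-0.4, 0, 0], "spin": 0, "jaw": 0}
    - {"travel": [-0.4, 0, 0], "spin": 0, "jaw": 0}
    - {"travel": [-0.4, 0, 0], "spin": 0, "jaw": 0}
    - {"travel": [-0.4, 0, 0], "spin": 0, "jaw": 0}
    - {"travel": [0, 0, 0], "spin": 0, "jaw": 0}

```text
time_s: 11.0
tool_pos: [0.5004, -0.0047, 0.1366]
eef_rot: [[-0.997, -0.071, 0.0], [-0.071, 0.997, -0.0], [-0.0, -0.0, -1.0]]
contact_force: [0.0, 0.4, -0.6]
finger_gap: 0.0006
gripper_force: 0.0
```

```bash
python3 - <<'E'
from cell import ctrl
import cv2, numpy as np
a=ctrl.camera("side")[150:350,220:420]; b=ctrl.camera("scene")[190:370,210:430]
cv2.imwrite("pics/c4.png",np.hstack([cv2.resize(a,(400,400)),cv2.resize(b,(400,400))]))
E
```

```text
(no output)
```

View pics/c4.png

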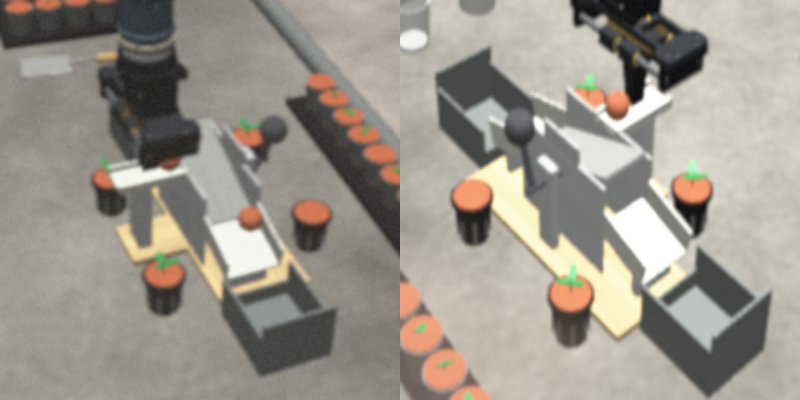

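Call:
arm_command:
  series:
    - {"travel": [-0.4, 0, 0], "spin": 0, "jaw": 0}
    - {"travel": [-0.4, 0, 0], "spin": 0, "jaw": 0}
    - {"travel": [-0.4, 0, 0], "spin": 0, "jaw": 0}
    - {"travel": [-0.4, 0, 0], "spin": 0, "jaw": 0}
    - {"travel": [-0.4, 0, 0], "spin": 0, "jaw": 0}
    - {"travel": [-0.4, 0, 0], "spin": 0, "jaw": 0}
    - {"travel": [-0.4, 0, 0], "spin": 0, "jaw": 0}
    - {"travel": [-0.4, 0, 0], "spin": 0, "jaw": 0}
    - {"travel": [-0.4, 0, 0], "spin": 0, "jaw": 0}
    - {"travel": [0, 0, 0], "spin": 0, "jaw": 0}

```text
time_s: 12.35
tool_pos: [0.5107, -0.0007, 0.1341]
eef_rot: [[-0.996, -0.076, -0.056], [-0.076, 0.997, 0.002], [0.055, 0.007, -0.998]]
contact_force: [-40.6, -8.3, 26.9]
finger_gap: 0.0006
gripper_force: 21.2
```

Call:
arm_command:
  series:
    - {"travel": [1, 0, -1], "spin": 0, "jaw": 0}
    - {"travel": [1, 0, -4], "spin": 0, "jaw": 0}
    - {"travel": [2, 0, -4], "spin": 0, "jaw": 0}
    - {"travel": [2, 0, -2], "spin": 0, "jaw": 0}
    - {"travel": [2, 0, 0], "spin": 0, "jaw": 0}
    - {"travel": [0, 0, 0], "spin": 0, "jaw": 0}
    - {"travel": [0, 0, 0], "spin": 0, "jaw": 0}
    - {"travel": [0, 0, 0], "spin": 0, "jaw": 0}
    - {"travel": [0, 0, 0], "spin": 0, "jaw": 0}
    - {"travel": [0, 0, 0], "spin": 0, "jaw": 0}

```text
time_s: 13.6
tool_pos: [0.4563, -0.0078, 0.2463]
eef_rot: [[-0.997, -0.071, -0.0], [-0.071, 0.997, 0.0], [0.0, 0.0, -1.0]]
contact_force: [-0.0, 1.3, -0.1]
finger_gap: 0.0005
gripper_force: 0.0
```

```bash
python3 - <<'E'
from cell import ctrl
import cv2, numpy as np
a=ctrl.camera("side")[150:350,220:420]; b=ctrl.camera("scene")[190:370,210:430]
cv2.imwrite("pics/c5.png",np.hstack([cv2.resize(a,(400,400)),cv2.resize(b,(400,400))]))
for c in("scene","side"):
   for n in ("ball_a_center","gate_end_left"):
    print(c,n,[(np.round(d["centre"],3),round(d["p"],2)) for d in ctrl.landmark_of(c,n)][:3])
E
```

```text
scene ball_a_center [(array([ 0.624, -0.267,  0.021]), 0.54), (array([ 0.702,  0.128, -0.   ]), 0.51)]
scene gate_end_left [(array([0.583, 0.066, 0.133]), 0.77)]
side ball_a_center [(array([ 0.468,  0.085, -0.002]), 0.69)]
side gate_end_left [(array([0.587, 0.065, 0.132]), 0.96)]
```

View pics/c5.png

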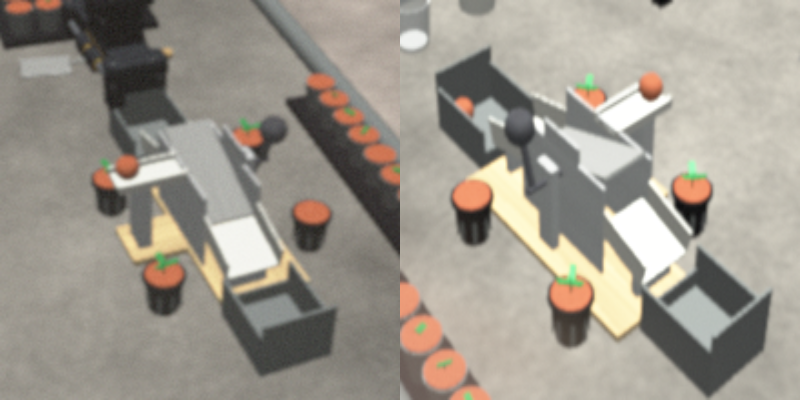

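```bash
python3 - <<'E'
from cell import ctrl
import cv2, numpy as np
F=np.array([[.9975,.0708],[-.0708,.9975]])
for k in range(2):
 for c in("scene","side"):
  I=ctrl.camera(c); m=ctrl.camera_model(c)
  K,R,t=[np.array(m[q]) for q in("intrinsics","R","t")]
  # red blob on shelf: project shelf ball line, search window
  def pr(X): u=K@(R@X+t); return u[:2]/u[2]
  pts=[pr(np.array([*(np.array([.587,.0015])+F.T@[x,0]),.142])) for x in np.linspace(-.14,-.03,23)]
  hsv=cv2.cvtColor(I,cv2.COLOR_BGR2HSV).astype(int); red=((hsv[...,0]<14)&(hsv[...,1]>110)).astype(np.uint8)
  n,l,st,ce=cv2.connectedComponentsWithStats(red)
  for i in range(1,n):
    d=[np.hypot(*(ce[i]-p)) for p in pts]; j=int(np.argmin(d))
    if d[j]<9 and st[i][4]>15: print(c,ce[i],st[i],"x=",np.linspace(-.14,-.03,23)[j],d[j])
  for n in ("ball_b_center",):
    print(c,[(np.round(d["centre"],3),round(d["p"],2)) for d in ctrl.landmark_of(c,n)][:3])
w=cv2.imread("pics/w2.png")[140:260,430:620]
cv2.imwrite("pics/w2c.png",cv2.resize(w,(760,480),interpolation=cv2.INTER_CUBIC))
print(ctrl.sense()['time_s'])
E
```

```text
scene [347.46226415 228.27358491] [342 223  12  12 106] x= -0.115 0.7958970340254388
scene [(array([ 0.47 , -0.004,  0.143]), 0.52), (array([0.469, 0.091, 0.003]), 0.42)]
side [283.03409091 232.36363636] [278 227  11  12  88] x= -0.115 2.2610807529127657
side [270.86567164 239.82089552] [267 235   9  10  67] x= -0.14 5.841266656251288
side [(array([ 0.468, -0.004,  0.141]), 0.67)]
scene [347.46226415 228.27358491] [342 223  12  12 106] x= -0.115 0.7958970340254388
scene [(array([ 0.468, -0.   ,  0.142]), 0.58)]
side [283.09195402 232.34482759] [278 227  11  11  87] x= -0.115 2.2443526191401366
side [270.86567164 239.67164179] [267 234   9  11  67] x= -0.14 5.751066052371407
side [(array([ 0.597, -0.484,  0.004]), 0.53), (array([ 0.467, -0.005,  0.144]), 0.45)]
14.3
```

View pics/w2c.png

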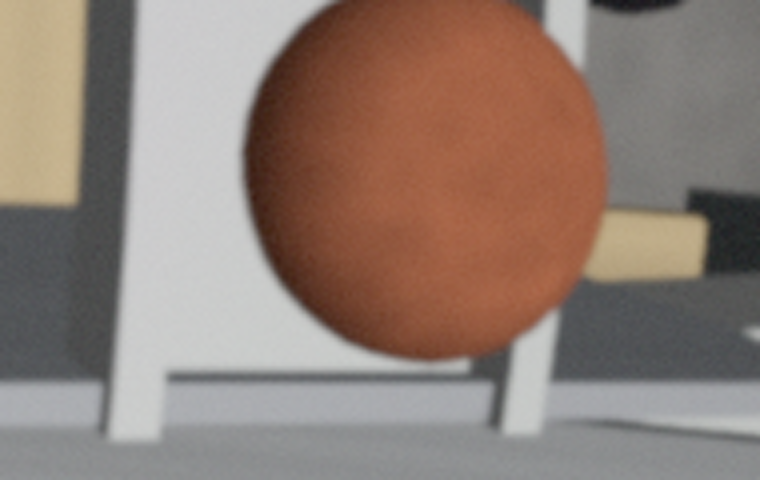

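Call:
arm_command:
  series:
    - {"travel": [2.4, 0, 0], "spin": 0, "jaw": 0}
    - {"travel": [0, 0, 3], "spin": 0, "jaw": 0}
    - {"travel": [0, 0, 4], "spin": 0, "jaw": 0}
    - {"travel": [0, 0, 3], "spin": 0, "jaw": 0}
    - {"travel": [0, 0, 1], "spin": 0, "jaw": 0}
    - {"travel": [-0.3, 0, 0], "spin": 0, "jaw": 0}
    - {"travel": [-0.4, 0, 0], "spin": 0, "jaw": 0}
    - {"travel": [-0.4, 0, 0], "spin": 0, "jaw": 0}
    - {"travel": [-0.4, 0, 0], "spin": 0, "jaw": 0}
    - {"travel": [-0.4, 0, 0], "spin": 0, "jaw": 0}

```text
time_s: 15.55
tool_pos: [0.4515, -0.0081, 0.1369]
eef_rot: [[-0.997, -0.071, 0.001], [-0.071, 0.997, -0.0], [-0.001, -0.0, -1.0]]
contact_force: [-0.1, 0.5, 1.0]
finger_gap: 0.0004
gripper_force: 0.0
```

Call:
arm_command:
  series:
    - {"travel": [-0.4, 0, 0], "spin": 0, "jaw": 0}
    - {"travel": [-0.4, 0, 0], "spin": 0, "jaw": 0}
    - {"travel": [-0.4, 0, 0], "spin": 0, "jaw": 0}
    - {"travel": [-0.4, 0, 0], "spin": 0, "jaw": 0}
    - {"travel": [-0.4, 0, 0], "spin": 0, "jaw": 0}
    - {"travel": [-0.4, 0, 0.2], "spin": 0, "jaw": 0}
    - {"travel": [-0.4, 0, 0.3], "spin": 0, "jaw": 0}
    - {"travel": [-0.4, 0, 0.3], "spin": 0, "jaw": 0}
    - {"travel": [-0.4, 0, 0], "spin": 0, "jaw": 0}
    - {"travel": [0, 0, 0], "spin": 0, "jaw": 0}

```text
time_s: 16.8
tool_pos: [0.4874, -0.0056, 0.1285]
eef_rot: [[-0.997, -0.071, 0.0], [-0.071, 0.997, -0.0], [-0.0, -0.0, -1.0]]
contact_force: [0.0, 0.4, 0.4]
finger_gap: 0.0002
gripper_force: 0.0
```

```bash
cat > blob.py <<'E'
from cell import ctrl
import cv2, numpy as np
F=np.array([[.9975,.0708],[-.0708,.9975]])
xs=np.linspace(-.14,.04,37)
for c in("scene","side"):
  I=ctrl.camera(c); m=ctrl.camera_model(c)
  K,R,t=[np.array(m[q]) for q in("intrinsics","R","t")]
  def pr(X): u=K@(R@X+t); return u[:2]/u[2]
  pts=[pr(np.array([*(np.array([.587,.0015])+F.T@[x,0]),.142])) for x in xs]
  hsv=cv2.cvtColor(I,cv2.COLOR_BGR2HSV).astype(int); red=((hsv[...,0]<14)&(hsv[...,1]>110)).astype(np.uint8)
  n,l,st,ce=cv2.connectedComponentsWithStats(red)
  for i in range(1,n):
    d=[np.hypot(*(ce[i]-p)) for p in pts]; j=int(np.argmin(d))
    if d[j]<9 and st[i][4]>15: print(c,ce[i].round(1),st[i][4],"x=",round(xs[j],3),d[j].round(1))
  print(c,[(np.round(d["centre"],3),round(d["p"],2)) for d in ctrl.landmark_of(c,"ball_b_center")][:3])
s=ctrl.sense(); p=np.array(s['tool_pos']); print(s['time_s'],p,F@(p[:2]-[.587,.0015]),s['contact_force'])
E
python3 blob.py
```

```text
scene [334.2 234.6] 126 x= -0.075 0.8
scene [(array([0.515, 0.001, 0.143]), 0.61)]
side [344.5 218.3] 92 x= 0.04 8.6
side [270.9 239.8] 66 x= -0.14 5.8
side [(array([ 0.516, -0.006,  0.14 ]), 0.61)]
17.0 [ 0.48681563 -0.00554283  0.12859876] [-1.00432545e-01  6.78322938e-05] [ 0.16766257 -0.65259651  0.78481057]
```

Call:
arm_command:
  series:
    - {"travel": [-0.4, 0, 0], "spin": 0, "jaw": 0}
    - {"travel": [-0.4, 0, 0], "spin": 0, "jaw": 0}
    - {"travel": [-0.4, 0, 0], "spin": 0, "jaw": 0}
    - {"travel": [-0.4, 0, 0], "spin": 0, "jaw": 0}
    - {"travel": [-0.4, 0, 0], "spin": 0, "jaw": 0}
    - {"travel": [-0.2, 0, 0], "spin": 0, "jaw": 0}
    - {"travel": [-0.3, 0, -0.6], "spin": 0, "jaw": 0}
    - {"travel": [-0.4, 0, -0.8], "spin": 0, "jaw": 0}
    - {"travel": [-0.4, 0, -0.6], "spin": 0, "jaw": 0}
    - {"travel": [-0.4, 0, -0.3], "spin": 0, "jaw": 0}

```text
time_s: 18.25
tool_pos: [0.5248, -0.0031, 0.1524]
eef_rot: [[-0.997, -0.071, 0.002], [-0.071, 0.997, -0.0], [-0.002, -0.0, -1.0]]
contact_force: [-0.3, -0.9, 0.6]
finger_gap: 0.0002
gripper_force: 0.0
```

```bash
python3 blob.py
```

```text
scene [320.4 236.4] 182 x= -0.035 4.8
scene [(array([0.55 , 0.002, 0.146]), 0.68)]
side [344.5 218.4] 91 x= 0.04 8.6
side [312.6 225.8] 75 x= -0.03 2.0
side [270.8 239.7] 66 x= -0.14 5.8
side [(array([ 0.554, -0.003,  0.145]), 0.49)]
18.45 [ 0.52386102 -0.0029285   0.1515286 ] [-6.32946677e-02  5.28139813e-05] [-0.31276814  0.07307642 -0.49350156]
```

Call:
arm_command:
  series:
    - {"travel": [0, 0, 0], "spin": 0, "jaw": 0}
    - {"travel": [-0.2, 0, -0.1], "spin": 0, "jaw": 0}
    - {"travel": [-0.3, 0, -0.1], "spin": 0, "jaw": 0}
    - {"travel": [-0.3, 0, 0], "spin": 0, "jaw": 0}
    - {"travel": [-0.3, 0, 0], "spin": 0, "jaw": 0}
    - {"travel": [0, 0, 0], "spin": 0, "jaw": 0}
    - {"travel": [0, 0, 0], "spin": 0, "jaw": 0}
    - {"travel": [0, 0, 0], "spin": 0, "jaw": 0}
    - {"travel": [0, 0, 0], "spin": 0, "jaw": 0}
    - {"travel": [0, 0, 0], "spin": 0, "jaw": 0}

```text
time_s: 19.7
tool_pos: [0.5348, -0.0022, 0.1536]
eef_rot: [[-0.997, -0.071, 0.0], [-0.071, 0.997, -0.0], [-0.0, -0.0, -1.0]]
contact_force: [0.2, -0.3, 0.6]
finger_gap: 0.0003
gripper_force: 0.0
```

```bash
python3 blob.py; python3 - <<'E'
from cell import ctrl
import cv2, numpy as np
a=ctrl.camera("side")[150:350,220:420]; b=ctrl.camera("scene")[190:370,210:430]
cv2.imwrite("pics/c6.png",np.hstack([cv2.resize(a,(400,400)),cv2.resize(b,(400,400))]))
E
```

```text
scene [(array([ 0.625, -0.226,  0.021]), 0.39)]
side [344.4 218.4] 91 x= 0.04 8.5
side [270.9 239.7] 67 x= -0.14 5.8
side [(array([ 0.621, -0.23 ,  0.021]), 0.51), (array([0.553, 0.519, 0.   ]), 0.43), (array([ 0.468,  0.086, -0.001]), 0.22)]
19.9 [ 0.53484393 -0.00218261  0.15355585] [-5.22864067e-02  1.92434309e-05] [ 0.02529511 -0.477291    0.33479436]
```

View pics/c6.png

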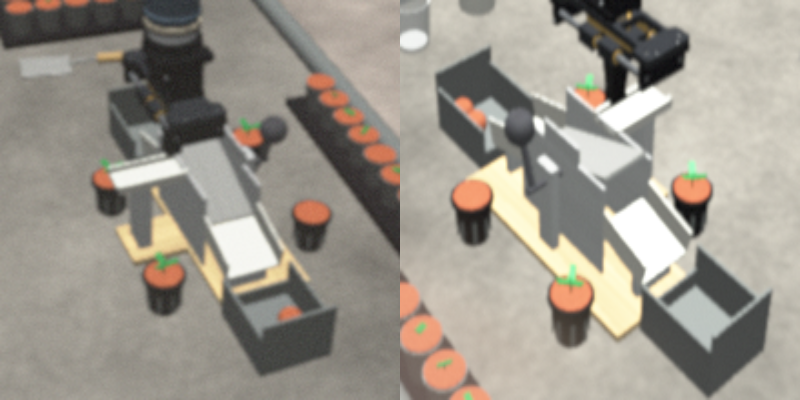

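Both balls now lie in the right tray (right crop, around (470,112)), the shelf is empty and the gate is tipped right. I'll back the arm away, let the balls settle and check once more before handing in.

Call:
arm_command:
  series:
    - {"travel": [0.5, 0, -3], "spin": 0, "jaw": 0}
    - {"travel": [1, 0, -4], "spin": 0, "jaw": 0}
    - {"travel": [2, 0, -2], "spin": 0, "jaw": 0}
    - {"travel": [2, 0, 0], "spin": 0, "jaw": 0}
    - {"travel": [0, 0, 0], "spin": 0, "jaw": 0}
    - {"travel": [0, 0, 0], "spin": 0, "jaw": 0}
    - {"travel": [0, 0, 0], "spin": 0, "jaw": 0}
    - {"travel": [0, 0, 0], "spin": 0, "jaw": 0}
    - {"travel": [0, 0, 0], "spin": 0, "jaw": 0}
    - {"travel": [0, 0, 0], "spin": 0, "jaw": 0}

```text
time_s: 21.25
tool_pos: [0.4801, -0.0061, 0.2434]
eef_rot: [[-0.997, -0.071, -0.0], [-0.071, 0.997, 0.0], [0.0, 0.0, -1.0]]
contact_force: [0.3, 0.1, -0.5]
finger_gap: 0.0005
gripper_force: 0.0
```

Call:
arm_command:
  series:
    - {"travel": [0, 0, 0], "spin": 0, "jaw": 0}
    - {"travel": [0, 0, 0], "spin": 0, "jaw": 0}
    - {"travel": [0, 0, 0], "spin": 0, "jaw": 0}
    - {"travel": [0, 0, 0], "spin": 0, "jaw": 0}
    - {"travel": [0, 0, 0], "spin": 0, "jaw": 0}
    - {"travel": [0, 0, 0], "spin": 0, "jaw": 0}
    - {"travel": [0, 0, 0], "spin": 0, "jaw": 0}
    - {"travel": [0, 0, 0], "spin": 0, "jaw": 0}
    - {"travel": [0, 0, 0], "spin": 0, "jaw": 0}
    - {"travel": [0, 0, 0], "spin": 0, "jaw": 0}

```text
time_s: 22.5
tool_pos: [0.48, -0.0061, 0.2435]
eef_rot: [[-0.997, -0.071, 0.0], [-0.071, 0.997, -0.0], [-0.0, -0.0, -1.0]]
contact_force: [0.4, -0.2, -0.6]
finger_gap: 0.0008
gripper_force: 0.0
```

```bash
python3 - <<'E'
from cell import ctrl
import cv2, numpy as np, time
I=[]
for k in range(4): I.append(ctrl.camera("scene").astype(int))
# tray region in scene: crop px (440..520,60..150) -> x 232..276,y 217..258
d=np.abs(I[3]-I[0])[210:262,228:280].max(); print("max diff",d)
print([(np.round(q["centre"],3),round(q["p"],2)) for q in ctrl.landmark_of("scene","gate_end_left")][:2],[(np.round(q["centre"],3),round(q["p"],2)) for q in ctrl.landmark_of("scene","ball_a_center")][:3])
if d<40: print(ctrl.finish_job())
E
```

```text
max diff 8
[(array([0.581, 0.067, 0.131]), 0.65)] [(array([ 0.625, -0.266,  0.022]), 0.52)]
the job is handed in; nothing more can be done
None
```

I tipped the gate to the right and pushed both balls down into the right tray, where they lay at rest with the arm clear when I handed in at about 23 s; the second ball jammed on the first push (about 40 N along x, 49 N in all at the wrist) and needed a second one, and no verdict came back.

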